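# Unclip the fume-extractor nozzle for cleaning

## Robot

A 7-joint arm with a two-finger parallel gripper is mounted at the origin on a cart in front of the work surface, level with it; the furniture and walls round the work are solid. World frame = base frame: x ahead of the robot, y to its left, z up, the work surface at z = 0. Lengths are in m, angles in rad, forces in N, time in s.
With the tool pointing down it reaches from about 0.425 to 0.825 m from the base axis. Payload 3.6 kg.
Tool frame: the origin (TCP) lies midway between the tips of the shut fingers; the grasp point (between the pads) lies 19 mm behind it; x points along the fingers, y is the direction in which the jaws open and shut, and the axes are right-handed (so a half turn about x gives the same grasp; the last joint's range is limited). The gripper opens to 93 mm and grips with 3 to 60 N. Pads are 15 mm wide; open, the fingers measure 128 mm over their backs; the gripper's body (75 mm by 188 mm) begins 65 mm behind the grasp point.
Start: joints at [-1.319, 0.615, -0.013, 1.423, 0.008, 1.103, -0.04], TCP at [0.178, 0.625, 0.219] pointing down, gripper open.
Joint ranges: [-3.12, 3.12], [-0.3, 2.06], [-1.34, 1.32], [0.26, 2.42], [-1.36, 4.5], [0.01, 1.98], [-2.84, 2.84]. Speed limits (rad/s): [2.79, 2.79, 3.14, 3.14, 3.14, 3.14, 3.14].

## Interface

Orientations are given as a rotation vector (axis times angle).
In Python, from bench import readout, grab_frame, get_calibration, job, trace gives the robot as it stands. The module is installed in compiled form; this text tells all that it offers.
- The arm moves only by the tool send_rows, never from a script. Its arguments are lists of equal length, an entry for each row: "delta_pos": the shift along the tool's x, y, z in cm, a list of three; "angular": the turn, a rotation vector about the tool's x, y, z in degrees, a list of three; "jaw": the opening in per cent of the stroke, from 0 (shut) to 100 (fully open). A call has 1 to 12 rows; each row is the pose to reach, as a shift and turn from the pose commanded when the call began, along the tool's axes at that moment; what a row does not reach only later rows make up. A row lasts 1/10 s, in which the tool goes at most 50 mm and 8.59 degrees, less where a joint would pass 70% of its speed; a pose out of reach is approached as far as the arm can. A call with a gripper value outside its range is refused whole. The fingers move at their own pace and stop on an object; "grip_force" is the grip in N (left out, the last holds). Time passes only in rows, so rows that repeat a pose let the fingers close. It gives the time, the measured TCP pose, the force and the opening at its end, in the units of the state.
- readout.read_state(): the state, without advancing time (a new reading comes with each control period).
- grab_frame(name): name is "scene" or "top" or "wrist"; returns the picture (384x512x3 uint8, red, green, blue); there is no depth.
- get_calibration(name): a dict with "fx", "fy", "cx", "cy" (pixels), "xyz" and "attitude" of the camera in the world; the wrist camera has in their place "mount" (4x4, takes a point from camera to tool coordinates, whose origin is the TCP and whose axes are the tool frame's). Camera axes: x right, y down, z forward; pixel columns grow to the right and rows downward; lengths in m; the calibration is good to about 2 mm. A picture is of the moment at which its call begins: read the wrist's pose just before it. get_calibration takes no time and is no camera call.
- job.job_done(): hands the job in, once; it reports no verdict.
Trained networks look in the newest picture that a camera, given by its name, has taken for a name from the list of things; names that differ only in an ending like _2 or _b are one class to them, and where a whole thing is asked for, a point or a joint stands for the part that bears it (a point fixed in the world has none). Each returns a list of dicts, best first, with "confidence" (0 to 1); they miss things now and then, are a little off and sometimes report something else, mostly with a low value. They report only what shows in the picture. A call takes as long as a camera call. They do not tell look-alikes from the thing itself.
- trace(camera, name): "mask" (384x512 bool, what is visible of it) and "extent" ([left, top, width, height] in pixels, round what is visible of it).
The state is a dict: "clock": time; "q": joint angles; "joint_velocities": joint speeds; "tau": joint torques, N m; "tcp_pos": TCP position; "orientation": TCP orientation; "ft_force": force on the tool from outside, world axes, zero at the start; "wrist_torque": the same for the moment, N m; "grip_width": opening from 0.0 (shut) to 1.0 (fully open).
Only numpy, scipy, OpenCV 4.12 (cv2) and the standard library are available. Lean on these libraries where they do the work, as an engineer would, in place of code of your own. Each camera call takes 0.05 s, during which the arm holds its last target. There are 200 camera calls.

## Task

Hold the red release bar of the blue fume extractor down, without forcing it, and while it is down draw the black nozzle straight off its spigot. Carry the nozzle to the clear plastic tub and lay it inside, setting it down rather than dropping it, and leave the jar, the wooden block and the mug where they are.

Things in the scene. Friction and masses are not known exactly. Their poses are not given: they have to be found in the camera images.
- dock: Blue fume-extractor block, fixed, 104 wide (y) x 100 deep x 102 high, on a dark foot 12 thick that reaches 70 mm in front of it. Origin on the table under the middle of its front face; x points into the block, y to its left, z up. The nozzle comes off along -x.
- spigot_end (a point): Middle of the free end of the fixed aluminium spigot, which sticks 40 mm out of the front of the block, 16 wide, 23 high, axis 80 mm above the table. Axes as the block. The nozzle sits over it with about 2 mm play sideways and 1.5 mm up and down and is off after a 40 mm pull along -x.
- bar_nominal (a point): Fixed point between the two red plates of the release bar, 68 mm above the table. Plates: 56 long in x (28 either way), from 19 to 48 mm on both sides of the nozzle (y), moving as one; fingers straddling the nozzle from above land one on each. A screw sets their tops anywhere from 8 mm below to 8 mm above this point: unreported, to be felt. See catch.
- catch (a point): Fixed point at the hidden catch under the nozzle. The bar is sprung up: yields at 3 N in all, hard stop 7.5 mm down (10 N), catch clear from 5 mm (7.5 N). Push slowly, 8.5 to 15 N; over 25 N forces it. Keep it down for the first 10 mm of the pull; else a tooth stops the nozzle after 2 mm, and over 30 N on the nozzle forces it.
- nozzle_mid (a point): Centre of the grip part of the loose black nozzle (about 80 g): a flat-sided sleeve 30 wide (y) x 36 high (z) x 56 long (x); the point is on its axis, 30 mm from the rear end. x points from nose to rear (into the extractor when fitted), z up when fitted. A rib hangs 5 mm below the sleeve near the rear; lying flat, this point is 18 to 22 mm up.
- nozzle_tip (a point): Middle of the nozzle's nose end, 70 mm along -x from the grip centre; the nose is 30 wide and 13 high with a yellow band; the whole nozzle is 100 mm long. Same axes.
- tub: Empty clear plastic food tub, loose, 200 g, 112 (x) x 152 (y) outside at 52 mm high, 2 mm walls, inside 108 x 148, floor 2 mm thick. Origin at the centre of its underside, y along its length, z up.
- paste_jar: Small white jar with a black lid, 54 diameter, 72 high; bystander. Origin at its underside.
- wood_block: Small upright wooden block 50 x 50 x 72; bystander. Origin at its underside.
- mug: Small grey-white mug with a handle, 66 x 91 x 60; bystander. Origin at its underside.
- nozzle: The whole nozzle; its origin lies on its axis at the rear end, 30 mm behind the grip centre along +x. Same axes.
Not all that is in view belongs to the job. Of the things shaped like the nozzle, the black one is meant.

How it is judged:
On the way, in this order (a step that is already met when the one before it is completed fails the run):
1. the release bar is pressed (over 4 N) while the nozzle is still on its spigot (contact force between the fingers and dock above 4 N and x of nozzle_mid in the frame of dock above -0.036 m), for 0.1 s.
2. the nozzle is drawn straight off: clear of the spigot's end, still level (x of nozzle_mid in the frame of dock below -0.072 m and angle between nozzle_mid's own z axis and vertical below 0.35 rad), for 0.05 s.
At the end, for the whole second after the job is handed in: The nozzle lies at rest inside the tub, grip centre under 45 mm and nose end under 50 mm above the tub's underside and both within its walls (60 mm either side across, 80 mm along); the tub stands upright on the table (x of nozzle_mid in the frame of tub between -0.06 and 0.06 m and y of nozzle_mid in the frame of tub between -0.08 and 0.08 m and x of nozzle_tip in the frame of tub between -0.06 and 0.06 m and y of nozzle_tip in the frame of tub between -0.08 and 0.08 m and z of nozzle_mid in the frame of tub below 0.045 m and z of nozzle_tip in the frame of tub below 0.05 m and angle between tub's own z axis and vertical below 0.1 rad and height (world z) of tub below 0.01 m and linear speed of nozzle below 0.02 m/s); the robot touches nothing.
It fails at once if the robot presses the extractor or its bar with more than 25 N (contact force between any of the fingers, the arm and dock above 25 N).
It fails at once if the nozzle is forced against the spigot or the catch with more than 30 N (contact force between nozzle and dock above 30 N).
It fails at once if the nozzle is let go in the air (off the spigot, grip centre over 70 mm high) (x of nozzle_mid in the frame of dock below -0.075 m and height (world z) of nozzle_mid above 0.07 m and contact force between anything else and nozzle below 0.05 N).
It fails at once if the jar, the wooden block or the mug is moved by over 20 mm (distance of any of paste_jar, wood_block, mug from where it was at the start of the episode above 0.02 m).
It also fails if it takes over 48 s, if anything falls off the work surface, if the arm or the gripper's body presses on something with over 40 N, if the wrist force passes 120 N, or if a joint passes its speed limit or range.

## Working session

There is one attempt and no reset: what is moved stays moved. The work goes in short steps, Python scripts to look and compute and a tool call to move; the robot and the scene stay as the last step left them, time stands still between calls to the robot, and variables do not carry over. Pictures are saved under pics/ and viewed, about 8 in all and at most 12, crops included, and the job is handed in when it is done.

Besides the shell and the picture viewer there is one more tool, called as name(argument=value, ...), one argument or row to a line, values as JSON. send_rows: Moves the arm, as the interface text tells. Its arguments: {"type":"object","properties":{"delta_pos":{"type":"array","items":{"type":"array","items":{"type":"number"}}},"angular":{"type":"array","items":{"type":"array","items":{"type":"number"}}},"jaw":{"type":"array","items":{"type":"number"}},"grip_force":{"type":"number"}},"required":["delta_pos","angular","jaw"]}

```bash
mkdir -p pics; cat > h.py <<'E'
import numpy as np, cv2, json
from scipy.spatial.transform import Rotation as R
from bench import readout, grab_frame, get_calibration, job, trace
def st(): return readout.read_state()
def save(im,n): cv2.imwrite('pics/'+n,cv2.cvtColor(im,cv2.COLOR_RGB2BGR))
E
python3 - <<'E'
from h import *
s=st(); print({k:np.round(v,3) for k,v in s.items()})
a=grab_frame('scene'); b=grab_frame('top')
save(np.vstack([a]),'s1.png'); save(b,'t1.png')
for c in ('scene','top','wrist'): print(c,get_calibration(c))
for c in ('scene','top'):
  for n in ('dock','nozzle','tub','paste_jar','wood_block','mug'):
    for r in trace(c,n)[:3]:
      ys,xs=np.nonzero(r['mask']); print(c,n,round(r['confidence'],2),r['extent'],xs.mean().round(1) if len(xs) else 0,ys.mean().round(1) if len(ys) else 0)
E
```

```text
{'clock': np.float64(0.0), 'q': array([-1.32 ,  0.616, -0.013,  1.425,  0.008,  1.103, -0.04 ]), 'joint_velocities': array([-0.001, -0.001, -0.002,  0.001,  0.001,  0.001,  0.   ]), 'tau': array([ 0.0000e+00, -4.5894e+01,  2.0900e-01, -1.6574e+01, -6.1000e-02,
        2.1000e-02,  0.0000e+00]), 'tcp_pos': array([0.178, 0.624, 0.218]), 'orientation': array([ 0.216,  1.56 , -0.22 ]), 'ft_force': array([-0.659,  0.678,  0.292]), 'wrist_torque': array([-0.007, -0.022, -0.01 ]), 'grip_width': np.float64(1.004)}
scene {'fx': 484.64831778548114, 'fy': 484.64831778548114, 'cx': 249.97269111613866, 'cy': 190.1051518012442, 'xyz': array([-0.39521128,  0.400461  ,  0.95235294]), 'attitude': array([-1.36961031,  2.10959836, -0.98366984])}
top {'fx': 413.37839153044735, 'fy': 413.37839153044735, 'cx': 253.1006471751298, 'cy': 193.72943987768, 'xyz': array([ 0.38015082, -0.04819768,  1.28421726]), 'attitude': array([-2.15527851,  2.13519284, -0.18257505])}
wrist {'fx': 327.37318577857343, 'fy': 327.37318577857343, 'cx': 255.2474897854888, 'cy': 193.82684144042972, 'mount': array([[ 4.55926788e-04,
[... 553 characters left out ...]
r 0.74 [180.7, 184.2, 13.3, 31.3] 186.6 199.6
scene wood_block 0.79 [250.7, 232.7, 22.7, 22.8] 258.4 244.2
scene mug 0.77 [281.6, 130.1, 24.9, 19.9] 293.4 139.5
scene mug 0.18 [249.0, 233.1, 25.8, 21.3] 258.5 244.5
top dock 0.84 [172.0, 145.7, 46.1, 67.8] 193.9 176.0
top dock 0.6 [176.2, 185.2, 22.1, 29.8] 185.7 199.8
top nozzle 0.75 [270.0, 237.2, 23.2, 30.3] 280.2 252.7
top nozzle 0.3 [172.4, 144.2, 42.7, 69.9] 194.0 175.9
top tub 0.63 [247.9, 173.6, 61.8, 49.9] 276.6 198.4
top tub 0.59 [177.8, 182.8, 17.8, 36.7] 185.7 199.5
top paste_jar 0.6 [223.3, 134.0, 17.0, 20.4] 231.6 144.2
top wood_block 0.87 [223.6, 245.2, 26.9, 22.5] 236.0 256.3
top mug 0.57 [317.4, 126.7, 25.0, 31.1] 330.1 140.6
```

```bash
python3 - <<'E'
import cv2,numpy as np
a=cv2.imread('pics/s1.png')[110:280,130:350]; b=cv2.imread('pics/t1.png')[110:290,150:370]
a=cv2.resize(a,None,fx=1.8,fy=1.8,interpolation=3); b=cv2.resize(b,None,fx=3.0,fy=3.0,interpolation=3)
cv2.imwrite('pics/c1.png',b); cv2.imwrite('pics/c2.png',cv2.resize(a,None,fx=1.9,fy=1.9,interpolation=3))
E
```

```text
(no output)
```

View pics/c1.png

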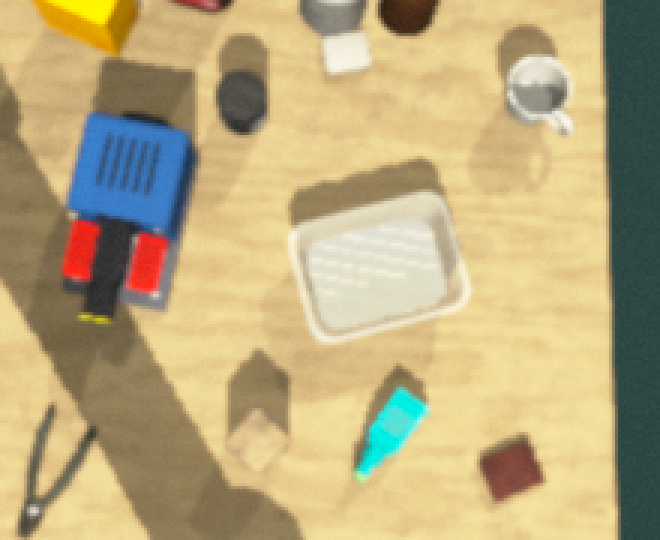

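View pics/c2.png

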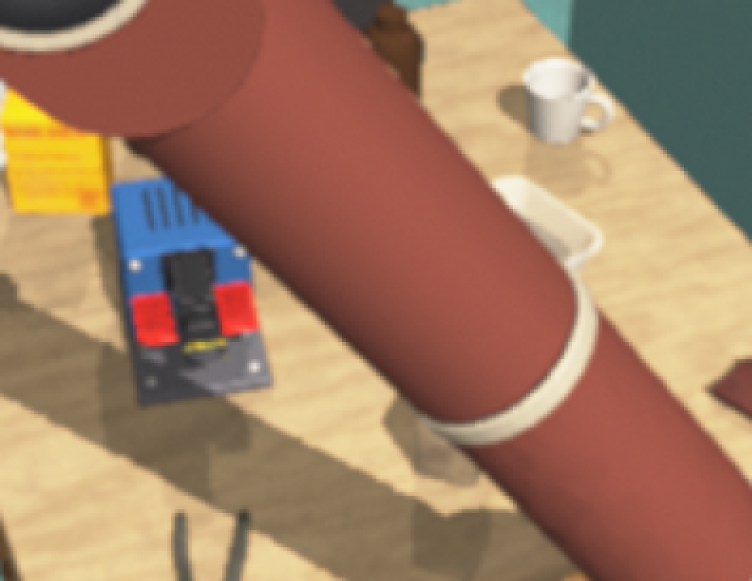

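The top view shows the dock at crop (130,170), with its black nozzle pointing down the picture and ending in a yellow tip at (95,318). The red plates lie on both sides of it, the tub is at (380,265), and the cyan look-alike is at (390,430). The scene view shows the same dock, but the arm hides part of it.

```bash
cat >> h.py <<'E'
def pose(cam,s=None):
    c=get_calibration(cam)
    if cam!='wrist': return c,R.from_rotvec(c['attitude']).as_matrix(),np.array(c['xyz'])
    Rt=R.from_rotvec(s['orientation']).as_matrix(); M=c['mount']
    return c,Rt@M[:3,:3],Rt@M[:3,3]+s['tcp_pos']
def unproj(cam,uv,z,s=None):
    c,Rc,t=pose(cam,s); d=Rc@np.array([(uv[0]-c['cx'])/c['fx'],(uv[1]-c['cy'])/c['fy'],1]); return t+d*(z-t[2])/d[2]
def proj(cam,p,s=None):
    c,Rc,t=pose(cam,s); q=Rc.T@(np.array(p)-t); return np.array([c['cx']+c['fx']*q[0]/q[2],c['cy']+c['fy']*q[1]/q[2]])
E
python3 - <<'E'
from h import *
f=lambda u,v,z:np.round(unproj('top',(150+u/3-1/3,110+v/3-1/3),z),3)
for n,u,v,z in [('dBL',90,112,.102),('dBR',193,130,.102),('dFL',68,212,.102),('dFR',178,232,.102),('noztip',95,318,.08),('nozrear',120,222,.098),
 ('t',290,240,.052),('t',437,193,.052),('t',468,295,.052),('t',322,340,.052),('jar',242,100,.072),('mug',540,85,.06),('block',258,440,.072)]: print(n,f(u,v,z))
print(R.from_rotvec(st()['orientation']).as_matrix().round(3))
f2=lambda u,v,z:np.round(unproj('scene',(130+u/3.42,110+v/3.42),z),3)
print(f2(206,350,.08),f2(190,250,.098))
E
```

```text
dBL [0.705 0.155 0.102]
dBR [0.688 0.054 0.102]
dFL [0.605 0.172 0.102]
dFR [0.586 0.066 0.102]
noztip [0.504 0.146 0.08 ]
nozrear [0.596 0.123 0.098]
t [ 0.588 -0.042  0.052]
t [ 0.638 -0.191  0.052]
t [ 0.534 -0.221  0.052]
t [ 0.487 -0.075  0.052]
jar [0.727 0.008 0.072]
mug [ 0.75  -0.297  0.06 ]
block [ 0.388 -0.014  0.072]
[[ 0.     0.274  0.962]
 [ 0.     0.962 -0.274]
 [-1.     0.     0.   ]]
[0.502 0.145 0.08 ] [0.599 0.124 0.098]
```

send_rows(
  delta_pos=[
    [0, -3, 4],
    [0, -6.5, 8.5],
    [0, -10, 13],
    [0.2, -13, 17.5],
    [0.3, -16, 21.5],
    [0.4, -19, 25.5],
    [0.5, -22, 29.5],
    [0.6, -25, 33.5],
    [0.7, -28, 37.5],
    [0.8, -31, 41.5],
    [0.8, -34, 45.5],
    [0.8, -36.5, 48.5],
  ],
  angular=[
    [0, 0, 0],
    [-0.5, 0, 0],
    [-1, 0, 0],
    [-1.5, 0, 0],
    [-2, 0, 0],
    [-2.5, 0, 0],
    [-3, 0, 0],
    [-3.5, 0, 0],
    [-4, 0, 0],
    [-4.5, 0, 0],
    [-5, 0, 0],
    [-5.4, 0, 0],
  ],
  jaw=[100, 100, 100, 100, 100, 100, 100, 100, 100, 100, 100, 100],
  grip_force=20,
)

```text
clock: 1.9
tcp_pos: [0.5417, 0.1454, 0.211]
orientation: [0.144, 1.565, -0.143]
ft_force: [1.0, -0.2, 0.0]
grip_width: 1.003
```

send_rows(
  delta_pos=[
    [0, -1, 1.3],
    [0, -1, 1.3],
    [0, -1, 1.3],
    [0, -1, 1.3],
  ],
  angular=[
    [0, 0, 0],
    [0, 0, 0],
    [0, 0, 0],
    [0, 0, 0],
  ],
  jaw=[100, 100, 100, 100],
)

```text
clock: 2.3
tcp_pos: [0.5499, 0.1378, 0.2107]
orientation: [0.142, 1.568, -0.139]
ft_force: [0.9, 0.5, 0.6]
grip_width: 1.003
```

```bash
python3 - <<'E'
from h import *
s=st(); print({k:np.round(s[k],4) for k in('clock','tcp_pos','orientation','ft_force','q')}); print(R.from_rotvec(s['orientation']).as_matrix().round(3))
a=grab_frame('wrist'); save(a,'w1.png'); save(grab_frame('scene'),'s2.png')
np.save('s_w1.npy',s,allow_pickle=True)
for c in('wrist','scene'):
 for n in('nozzle','dock','tub'):
  for r in trace(c,n)[:2]: print(c,n,round(r['confidence'],2),r['extent'])
E
python3 -c "
import cv2;a=cv2.imread('pics/w1.png');cv2.imwrite('pics/w1b.png',cv2.resize(a,(800,600),interpolation=3))"
```

```text
{'clock': np.float64(2.3), 'tcp_pos': array([0.5499, 0.1378, 0.2107]), 'orientation': array([ 0.1418,  1.5676, -0.1392]), 'ft_force': array([0.8505, 0.4726, 0.5869]), 'q': array([-0.2961,  0.4926,  0.0201,  1.6818, -0.014 ,  0.968 ,  1.1214])}
[[-0.001  0.178  0.984]
 [ 0.002  0.984 -0.178]
 [-1.     0.002 -0.001]]
wrist nozzle 0.78 [237.0, 124.1, 35.8, 114.4]
wrist nozzle 0.37 [197.5, 149.5, 109.7, 163.3]
wrist dock 0.92 [197.1, 145.5, 108.3, 165.9]
wrist dock 0.29 [12.6, 0.0, 100.7, 77.6]
wrist tub 0.93 [0.0, 155.0, 105.7, 125.7]
scene nozzle 0.77 [293.1, 210.9, 20.0, 30.5]
scene nozzle 0.6 [179.9, 185.3, 16.1, 31.5]
scene dock 0.88 [162.2, 162.8, 44.3, 65.4]
scene dock 0.21 [177.6, 183.3, 17.7, 32.4]
scene tub 0.93 [242.1, 165.2, 59.0, 45.4]
```

View pics/w1b.png

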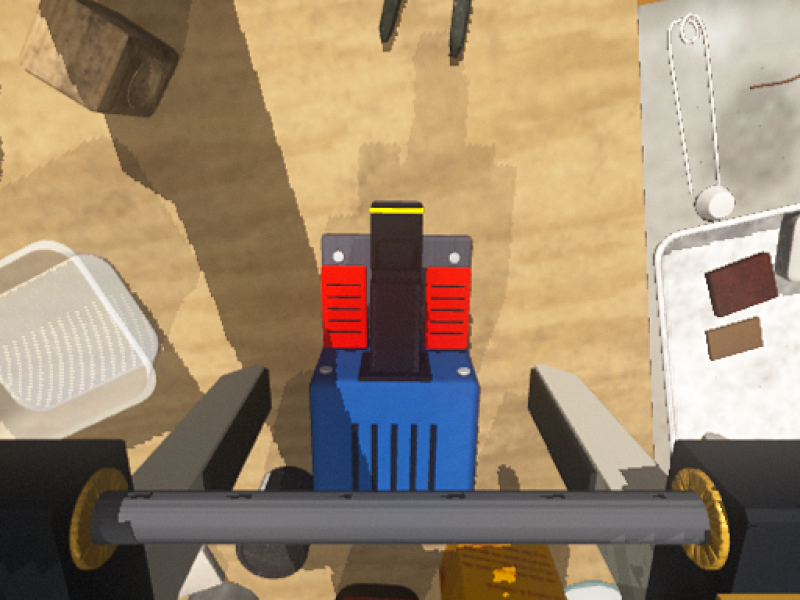

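The wrist view is well aligned with the dock. The nozzle column is at u≈397 (of 800), the red plates run v 266–348 and u 322–367 and 426–470, and the yellow tip is at v≈207. Tub on the left.

```bash
python3 - <<'E'
from h import *
s=np.load('s_w1.npy',allow_pickle=True).item(); Rt=R.from_rotvec(s['orientation']).as_matrix()
k=1.5625
def f(n,u,v,z):
  p=unproj('wrist',(u/k,v/k),z,s); print(n,p.round(4),'tool',(Rt.T@(p-s['tcp_pos'])).round(4))
f('tipL',370,210,.087);f('tipR',424,210,.087);f('rearL',372,375,.098);f('rearR',420,375,.098)
for z in(.060,.068,.076): f('plLout',322,300,z);f('plRout',470,300,z);f('plfront',397,266,z);f('plrear',397,349,z)
f('dockFL',313,354,.102);f('dockFR',480,354,.102);f('footL',322,236,.012);f('footR',471,236,.012)
# triangulate nose tip wrist + scene/top
def ray(cam,uv,s=None):
  c,Rc,t=pose(cam,s); d=Rc@np.array([(uv[0]-c['cx'])/c['fx'],(uv[1]-c['cy'])/c['fy'],1]); return t,d/np.linalg.norm(d)
rs=[ray('wrist',(397/k,210/k),s),ray('top',(150+95/3-.3,110+318/3-.3)),ray('scene',(130+206/3.42,110+347/3.42))]
A=sum(np.eye(3)-np.outer(d,d) for t,d in rs);b=sum((np.eye(3)-np.outer(d,d))@t for t,d in rs);p=np.linalg.solve(A,b);print('tip band tri',p, [np.linalg.norm(np.cross(p-t,d)).round(4) for t,d in rs])
print('tub rim wrist'); f('tubA',40,242,.052);f('tubB',155,372,.052); f('tubC',35,410,.052)
E
python3 - <<'E'
import sys; sys.path.insert(0,'.')
import os; os.chdir('.')
import cv2
a=cv2.imread('pics/s2.png')[140:270,150:350]; cv2.imwrite('pics/s2c.png',cv2.resize(a,None,fx=4,fy=4,interpolation=3))
E
```

```text
tipL [0.4993 0.1302 0.087 ] tool [ 0.1237 -0.0167 -0.0483]
tipR [0.5048 0.1601 0.087 ] tool [ 0.1237  0.0138 -0.0482]
rearL [0.5946 0.113  0.098 ] tool [ 0.1126 -0.0166  0.0485]
rearR [0.5998 0.1414 0.098 ] tool [0.1126 0.0122 0.0486]
plLout [0.5537 0.0861 0.06  ] tool [ 0.1506 -0.0505  0.0132]
plRout [0.571  0.1808 0.06  ] tool [0.1507 0.0458 0.0133]
plfront [0.5402 0.1381 0.06  ] tool [ 0.1507 -0.0017 -0.0094]
plrear [0.5963 0.1279 0.06  ] tool [ 0.1506 -0.0018  0.0476]
plLout [0.5515 0.0877 0.068 ] tool [ 0.1426 -0.0492  0.0107]
plRout [0.5683 0.1801 0.068 ] tool [0.1427 0.0446 0.0108]
plfront [0.5383 0.1385 0.068 ] tool [ 0.1427 -0.0016 -0.0114]
plrear [0.593  0.1285 0.068 ] tool [ 0.1426 -0.0017  0.0443]
plLout [0.5493 0.0894 0.076 ] tool [ 0.1346 -0.048   0.0082]
plRout [0.5657 0.1793 0.076 ] tool [0.1347 0.0435 0.0083]
plfront [0.5364 0.1388 0.076 ] tool [ 0.1347 -0.0016 -0.0133]
plrear [0.5897 0.1291 0.076 ] tool [ 0.1346 -0.0017  0.0409]
dockFL [0.5734 0.0823 0.102 ] tool [ 0.1085 -0.0506  0.0331]
dockFR [0.5909 0.1782 0.102 ] tool [0.1087 0.0469 0.0333]
footL [0.5199 0.0868 0.012 ] tool [ 0.1986 -0.0558 -0.0202]
footR [0.5391 0.1924 0.012 ] tool [ 0.1988  0.0515 -0.0201]
tip band tri [0.5031169  0.14527317 0.08261247] [np.float64(0.0006), np.float64(0.0009), np.float64(0.0003)]
tub rim wrist
tubA [ 0.4853 -0.0854  0.052 ] tool [ 0.1583 -0.2314 -0.0236]
tubB [ 0.5863 -0.0419  0.052 ] tool [ 0.1583 -0.1706  0.068 ]
tubC [ 0.5994 -0.1356  0.052 ] tool [ 0.1581 -0.2605  0.0976]
```

View pics/s2c.png

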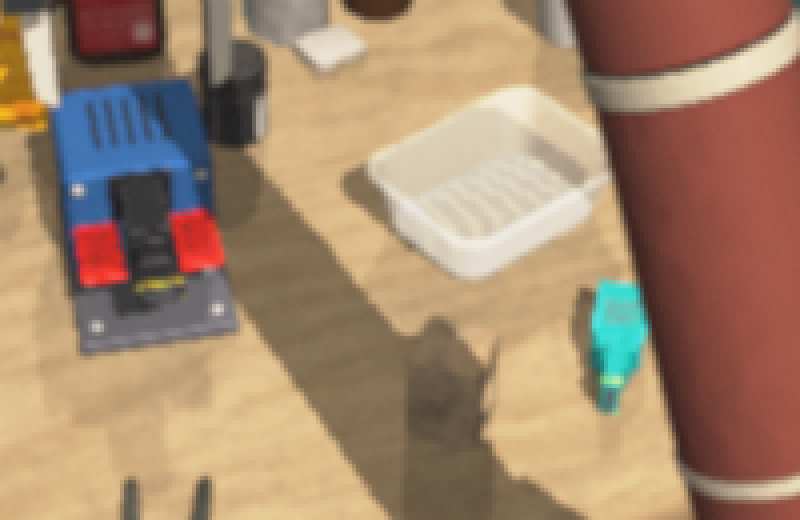

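The plate width reads as 96 mm only if the tops are at about 61 mm, so I'll feel for them from above. The centre is at tool y −2 mm, z +18 mm from here.

send_rows(
  delta_pos=[
    [0, -0.2, 1.8],
    [2.5, -0.2, 1.8],
    [5, -0.2, 1.8],
    [7.5, -0.2, 1.8],
    [10, -0.2, 1.8],
    [12, -0.2, 1.8],
    [13, -0.2, 1.8],
    [13, -0.2, 1.8],
    [13, -0.2, 1.8],
  ],
  angular=[
    [0, 0, 0],
    [0, 0, 0],
    [0, 0, 0],
    [0, 0, 0],
    [0, 0, 0],
    [0, 0, 0],
    [0, 0, 0],
    [0, 0, 0],
    [0, 0, 0],
  ],
  jaw=[52, 52, 52, 52, 52, 52, 52, 52, 52],
)

```text
clock: 3.6
tcp_pos: [0.5693, 0.1296, 0.0813]
orientation: [0.144, 1.565, -0.144]
ft_force: [-0.7, 0.9, 0.2]
grip_width: 0.522
```

```bash
python3 - <<'E'
from h import *
s=st(); print({k:np.round(s[k],4) for k in('clock','tcp_pos','ft_force','wrist_torque','grip_width')}); print(R.from_rotvec(s['orientation']).as_matrix().round(3))
a=grab_frame('wrist'); cv2.imwrite('pics/w2.png',cv2.resize(cv2.cvtColor(a,cv2.COLOR_RGB2BGR)[100:320,130:390],None,fx=2.6,fy=2.6,interpolation=3))
E
```

```text
{'clock': np.float64(3.6), 'tcp_pos': array([0.5693, 0.1296, 0.0813]), 'ft_force': array([-0.7284,  0.8919,  0.2095]), 'wrist_torque': array([-0.0115,  0.0135, -0.0029]), 'grip_width': np.float64(0.5218)}
[[ 0.001  0.183  0.983]
 [ 0.     0.983 -0.183]
 [-1.     0.001  0.001]]
```

View pics/w2.png

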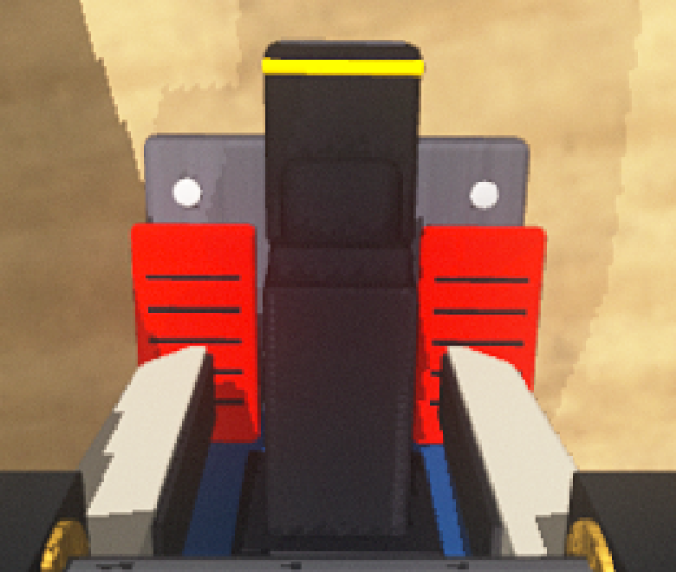

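The fingers are over the two plates, but the nozzle centre is at u≈340 and the finger middle at ≈327, so I'm about 2.6 mm off. I'll correct that, then feel downward.

send_rows(
  delta_pos=[
    [0, 0.26, -0.2],
    [0.1, 0.26, -0.2],
    [0.2, 0.26, -0.2],
    [0.3, 0.26, -0.2],
    [0.4, 0.26, -0.2],
    [0.4, 0.26, -0.2],
  ],
  angular=[
    [0, 0, 0],
    [0, 0, 0],
    [0, 0, 0],
    [0, 0, 0],
    [0, 0, 0],
    [0, 0, 0],
  ],
  jaw=[52, 52, 52, 52, 52, 52],
)

```text
clock: 4.25
tcp_pos: [0.5671, 0.1323, 0.0764]
orientation: [0.144, 1.566, -0.144]
ft_force: [-0.2, -0.4, 0.6]
grip_width: 0.522
```

send_rows(
  delta_pos=[
    [0.1, 0, 0],
    [0.2, 0, 0],
    [0.3, 0, 0],
    [0.4, 0, 0],
    [0.4, 0, 0],
  ],
  angular=[
    [0, 0, 0],
    [0, 0, 0],
    [0, 0, 0],
    [0, 0, 0],
    [0, 0, 0],
  ],
  jaw=[52, 52, 52, 52, 52],
)

```text
clock: 4.75
tcp_pos: [0.5671, 0.1323, 0.0725]
orientation: [0.144, 1.566, -0.144]
ft_force: [0.9, 0.4, 0.6]
grip_width: 0.517
```

send_rows(
  delta_pos=[
    [0.1, 0, 0],
    [0.2, 0, 0],
    [0.3, 0, 0],
    [0.4, 0, 0],
    [0.4, 0, 0],
  ],
  angular=[
    [0, 0, 0],
    [0, 0, 0],
    [0, 0, 0],
    [0, 0, 0],
    [0, 0, 0],
  ],
  jaw=[52, 52, 52, 52, 52],
)

```text
clock: 5.25
tcp_pos: [0.5671, 0.1324, 0.0685]
orientation: [0.144, 1.566, -0.144]
ft_force: [0.9, -0.6, -0.1]
grip_width: 0.521
```

send_rows(
  delta_pos=[
    [0.1, 0, 0],
    [0.2, 0, 0],
    [0.3, 0, 0],
    [0.3, 0, 0],
  ],
  angular=[
    [0, 0, 0],
    [0, 0, 0],
    [0, 0, 0],
    [0, 0, 0],
  ],
  jaw=[52, 52, 52, 52],
)

```text
clock: 5.65
tcp_pos: [0.5671, 0.1323, 0.0655]
orientation: [0.144, 1.566, -0.144]
ft_force: [0.1, -0.4, -1.1]
grip_width: 0.52
```

send_rows(
  delta_pos=[
    [0.1, 0, 0],
    [0.2, 0, 0],
    [0.3, 0, 0],
    [0.3, 0, 0],
  ],
  angular=[
    [0, 0, 0],
    [0, 0, 0],
    [0, 0, 0],
    [0, 0, 0],
  ],
  jaw=[52, 52, 52, 52],
)

```text
clock: 6.05
tcp_pos: [0.5671, 0.1323, 0.0625]
orientation: [0.144, 1.566, -0.144]
ft_force: [-0.1, -0.6, 0.2]
grip_width: 0.518
```

send_rows(
  delta_pos=[
    [0.1, 0, 0],
    [0.2, 0, 0],
    [0.3, 0, 0],
    [0.3, 0, 0],
  ],
  angular=[
    [0, 0, 0],
    [0, 0, 0],
    [0, 0, 0],
    [0, 0, 0],
  ],
  jaw=[52, 52, 52, 52],
)

```text
clock: 6.45
tcp_pos: [0.5673, 0.1324, 0.06]
orientation: [0.144, 1.566, -0.144]
ft_force: [-1.1, -0.4, 5.3]
grip_width: 0.523
```

send_rows(
  delta_pos=[
    [0.1, 0, 0],
    [0.2, 0, 0],
    [0.2, 0, 0],
  ],
  angular=[
    [0, 0, 0],
    [0, 0, 0],
    [0, 0, 0],
  ],
  jaw=[52, 52, 52],
)

```text
clock: 6.75
tcp_pos: [0.5673, 0.1324, 0.0581]
orientation: [0.144, 1.566, -0.144]
ft_force: [-1.6, 0.0, 6.6]
grip_width: 0.518
```

send_rows(
  delta_pos=[
    [0.1, 0, 0],
    [0.2, 0, 0],
    [0.27, 0, 0],
    [0.27, 0, 0],
  ],
  angular=[
    [0, 0, 0],
    [0, 0, 0],
    [0, 0, 0],
    [0, 0, 0],
  ],
  jaw=[52, 52, 52, 52],
)

```text
clock: 7.15
tcp_pos: [0.5673, 0.1324, 0.0557]
orientation: [0.144, 1.566, -0.144]
ft_force: [-1.5, -0.7, 8.7]
grip_width: 0.518
```

send_rows(
  delta_pos=[
    [0.03, 0, 0],
    [0.06, 0, 0],
    [0.06, 0, 0],
  ],
  angular=[
    [0, 0, 0],
    [0, 0, 0],
    [0, 0, 0],
  ],
  jaw=[52, 52, 52],
)

```text
clock: 7.45
tcp_pos: [0.5673, 0.1324, 0.0553]
orientation: [0.144, 1.566, -0.144]
ft_force: [-2.8, 0.1, 9.0]
grip_width: 0.519
```

send_rows(
  delta_pos=[
    [0.06, 0, 0],
    [0.06, 0, 0],
    [0.06, 0, 0],
    [0.06, 0, 0],
    [0.06, 0, 0],
    [0.06, 0, 0],
    [0.06, 0, 0],
    [0.06, 0, 0],
  ],
  angular=[
    [0, 0, 0],
    [0, 0, 0],
    [0, 0, 0],
    [0, 0, 0],
    [0, 0, 0],
    [0, 0, 0],
    [0, 0, 0],
    [0, 0, 0],
  ],
  jaw=[52, 48, 44, 40, 36, 32, 28, 28],
  grip_force=15,
)

```text
clock: 8.25
tcp_pos: [0.5673, 0.1308, 0.0548]
orientation: [0.143, 1.566, -0.146]
ft_force: [-3.4, -1.7, 10.1]
grip_width: 0.321
```

send_rows(
  delta_pos=[
    [0.02, -0.1, 0],
    [0.02, -0.1, 0],
    [0.02, -0.1, -0.15],
    [0.02, -0.1, -0.3],
    [0.02, -0.1, -0.4],
  ],
  angular=[
    [0, 0, 0],
    [0, 0, 0],
    [0, 0, 0],
    [0, 0, 0],
    [0, 0, 0],
  ],
  jaw=[25, 25, 25, 25, 25],
  grip_force=20,
)

```text
clock: 8.75
tcp_pos: [0.5668, 0.1308, 0.0553]
orientation: [0.144, 1.558, -0.145]
ft_force: [2.6, -2.4, 7.9]
grip_width: 0.321
```

send_rows(
  delta_pos=[
    [0, 0, 0],
    [0, 0, -0.05],
    [0, 0, -0.1],
  ],
  angular=[
    [0, 0, 0],
    [0, 0, 0],
    [0, 0, 0],
  ],
  jaw=[25, 25, 25],
)

```text
clock: 9.05
tcp_pos: [0.5668, 0.1309, 0.0555]
orientation: [0.145, 1.556, -0.144]
ft_force: [3.3, -2.6, 6.9]
grip_width: 0.321
```

```bash
python3 - <<'E'
from h import *
s=st(); print({k:np.round(s[k],4) for k in('clock','tcp_pos','ft_force','wrist_torque','grip_width','orientation')}); print(R.from_rotvec(s['orientation']).as_matrix().round(4))
a=grab_frame('wrist'); cv2.imwrite('pics/w3.png',cv2.resize(cv2.cvtColor(a,cv2.COLOR_RGB2BGR)[100:320,130:390],None,fx=2.6,fy=2.6,interpolation=3))
E
```

```text
{'clock': np.float64(9.05), 'tcp_pos': array([0.5668, 0.1309, 0.0555]), 'ft_force': array([ 3.3184, -2.5962,  6.905 ]), 'wrist_torque': array([-0.7271, -0.7971, -0.0039]), 'grip_width': np.float64(0.3206), 'orientation': array([ 0.1446,  1.5559, -0.1445])}
[[ 1.000e-02  1.833e-01  9.830e-01]
 [-8.000e-04  9.831e-01 -1.833e-01]
 [-9.999e-01  1.000e-03  1.000e-02]]
```

View pics/w3.png

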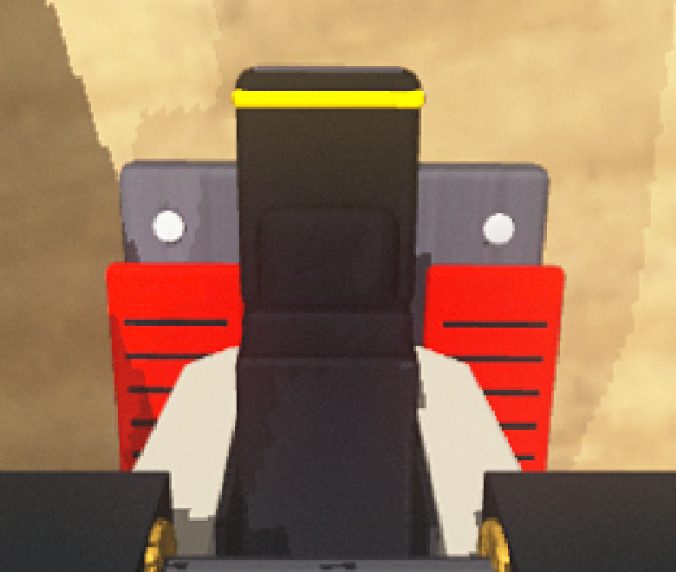

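The tip hasn't moved under about 3 N of pull, so it's in friction and not yet at the tooth (only 0.5 mm of travel). The arm is soft sideways. I'll pull a little further while keeping the bar down.

send_rows(
  delta_pos=[
    [0.08, 0, -0.05],
    [0.1, 0, -0.1],
    [0.1, 0, -0.2],
    [0.1, 0, -0.3],
    [0.1, 0, -0.3],
  ],
  angular=[
    [0, 0, 0],
    [0, 0, 0],
    [0, 0, 0],
    [0, 0, 0],
    [0, 0, 0],
  ],
  jaw=[25, 25, 25, 25, 25],
)

```text
clock: 9.6
tcp_pos: [0.5665, 0.131, 0.0553]
orientation: [0.145, 1.55, -0.144]
ft_force: [6.7, -2.7, 8.1]
grip_width: 0.326
```

send_rows(
  delta_pos=[
    [0, -0.1, -0.1],
    [0.02, -0.1, -0.2],
    [0.02, -0.1, -0.3],
    [0.02, -0.1, -0.3],
  ],
  angular=[
    [0, 0, 0],
    [0, 0, 0],
    [0, 0, 0],
    [0, 0, 0],
  ],
  jaw=[25, 25, 25, 25],
)

```text
clock: 10.0
tcp_pos: [0.5642, 0.1316, 0.0554]
orientation: [0.146, 1.549, -0.142]
ft_force: [6.2, -1.7, 7.3]
grip_width: 0.318
```

send_rows(
  delta_pos=[
    [0.04, 0, -0.1],
    [0.04, 0, -0.2],
    [0.05, 0, -0.3],
    [0.05, 0, -0.3],
  ],
  angular=[
    [0, 0, 0],
    [0, 0, 0],
    [0, 0, 0],
    [0, 0, 0],
  ],
  jaw=[25, 25, 25, 25],
)

```text
clock: 10.4
tcp_pos: [0.5616, 0.1324, 0.055]
orientation: [0.146, 1.548, -0.142]
ft_force: [6.9, -1.1, 8.6]
grip_width: 0.322
```

```bash
python3 - <<'E'
from h import *
s=st(); print({k:np.round(s[k],4) for k in('clock','tcp_pos','ft_force','wrist_torque','grip_width','orientation')}); print(R.from_rotvec(s['orientation']).as_matrix().round(4))
a=grab_frame('wrist'); cv2.imwrite('pics/w4.png',cv2.resize(cv2.cvtColor(a,cv2.COLOR_RGB2BGR)[100:320,130:390],None,fx=2.6,fy=2.6,interpolation=3))
E
```

```text
{'clock': np.float64(10.4), 'tcp_pos': array([0.5616, 0.1324, 0.055 ]), 'ft_force': array([ 6.882 , -1.1315,  8.6123]), 'wrist_torque': array([-0.5148, -1.5607,  0.0904]), 'grip_width': np.float64(0.3223), 'orientation': array([ 0.1464,  1.5478, -0.1419])}
[[ 0.0183  0.183   0.9829]
 [ 0.0012  0.9831 -0.183 ]
 [-0.9998  0.0045  0.0178]]
```

View pics/w4.png

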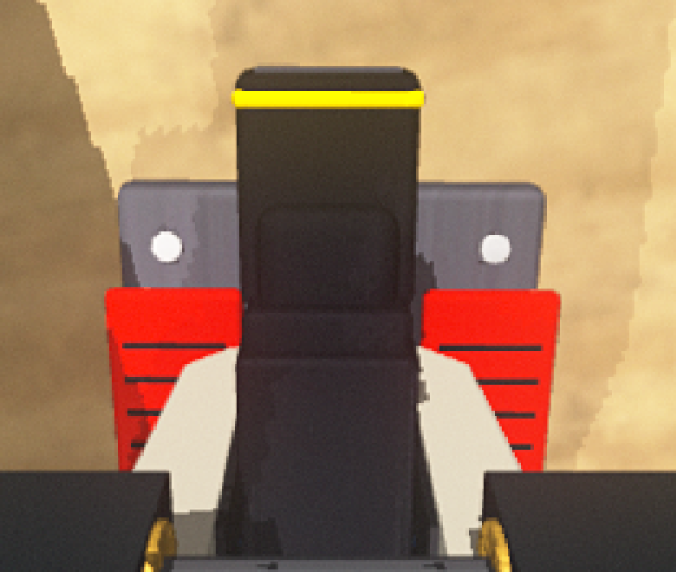

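The nozzle stays fixed in the grip while the plates have moved back (plate edge v 265→290, about 6 mm). It is past the tooth, so I'll keep pulling.

send_rows(
  delta_pos=[
    [0, 0, -0.15],
    [0, 0, -0.3],
    [0, 0, -0.45],
    [0, 0, -0.6],
    [0, 0, -0.75],
    [0, 0, -0.9],
    [0, 0, -0.9],
  ],
  angular=[
    [0, 0, 0],
    [0, 0, 0],
    [0, 0, 0],
    [0, 0, 0],
    [0, 0, 0],
    [0, 0, 0],
    [0, 0, 0],
  ],
  jaw=[25, 25, 25, 25, 25, 25, 25],
)

```text
clock: 11.15
tcp_pos: [0.5526, 0.1347, 0.0549]
orientation: [0.147, 1.548, -0.141]
ft_force: [6.6, -1.9, 8.3]
grip_width: 0.322
```

send_rows(
  delta_pos=[
    [-0.05, 0, -0.2],
    [-0.1, 0, -0.4],
    [-0.15, 0, -0.6],
    [-0.2, 0, -0.8],
    [-0.25, 0, -1.0],
    [-0.25, 0, -1.2],
    [-0.25, 0, -1.4],
    [-0.25, 0, -1.6],
  ],
  angular=[
    [0, 0, 0],
    [0, 0, 0],
    [0, 0, 0],
    [0, 0, 0],
    [0, 0, 0],
    [0, 0, 0],
    [0, 0, 0],
    [0, 0, 0],
  ],
  jaw=[25, 25, 25, 25, 25, 25, 25, 25],
)

```text
clock: 11.95
tcp_pos: [0.5353, 0.1379, 0.0566]
orientation: [0.147, 1.551, -0.141]
ft_force: [6.0, -1.1, 6.0]
grip_width: 0.32
```

send_rows(
  delta_pos=[
    [0, 0, -0.2],
    [0, 0, -0.4],
    [0, 0, -0.6],
    [0, 0, -0.8],
    [0, 0, -1.0],
    [0, 0, -1.3],
    [0, 0, -1.6],
    [0, 0, -2],
    [0, 0, -2],
  ],
  angular=[
    [0, 0, 0],
    [0, 0, 0],
    [0, 0, 0],
    [0, 0, 0],
    [0, 0, 0],
    [0, 0, 0],
    [0, 0, 0],
    [0, 0, 0],
    [0, 0, 0],
  ],
  jaw=[25, 25, 25, 25, 25, 25, 25, 25, 25],
)

```text
clock: 12.85
tcp_pos: [0.5079, 0.1414, 0.0543]
orientation: [0.144, 1.567, -0.144]
ft_force: [0.2, 0.4, 0.4]
grip_width: 0.321
```

```bash
python3 - <<'E'
from h import *
s=st(); print({k:np.round(s[k],4) for k in('clock','tcp_pos','ft_force','wrist_torque','grip_width','orientation','q')}); print(R.from_rotvec(s['orientation']).as_matrix().round(4))
a=grab_frame('wrist'); cv2.imwrite('pics/w5.png',cv2.resize(cv2.cvtColor(a,cv2.COLOR_RGB2BGR),None,fx=1.5,fy=1.5,interpolation=3))
E
```

```text
{'clock': np.float64(12.85), 'tcp_pos': array([0.5079, 0.1414, 0.0543]), 'ft_force': array([0.2225, 0.3748, 0.3831]), 'wrist_torque': array([0.0098, 0.008 , 0.0219]), 'grip_width': np.float64(0.3212), 'orientation': array([ 0.1435,  1.5672, -0.1438]), 'q': array([-0.3252,  0.6554,  0.0188,  1.9452, -0.0227,  0.5423,  1.0971])}
[[-1.100e-03  1.819e-01  9.833e-01]
 [-1.000e-04  9.833e-01 -1.819e-01]
 [-1.000e+00 -3.000e-04 -1.100e-03]]
```

View pics/w5.png

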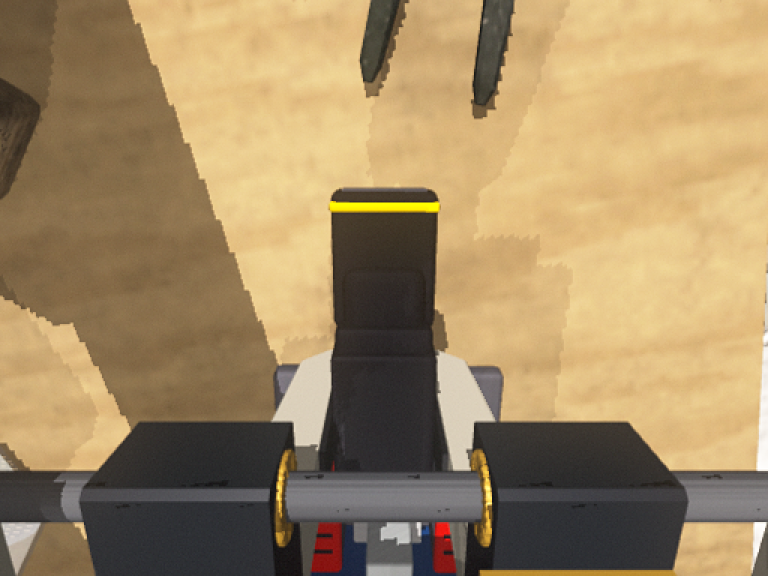

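The nozzle is held level and clear of the spigot, with the yellow band at (384,207) in this 1.5× picture and the wrist forces back at zero. Next I'll compute the transfer.

```bash
python3 - <<'E'
from h import *
s=st(); Rt=R.from_rotvec(s['orientation']).as_matrix()
p=unproj('wrist',(384/1.5,207/1.5),s['tcp_pos'][2]+.0255+.0065,s); print('band tool',(Rt.T@(p-s['tcp_pos'])).round(4))
# tub: fit rim rectangle from masks in scene+top
grab_frame('top'); 
m=max(trace('top','tub'),key=lambda r:r['confidence']); print(m['confidence'],m['extent'])
c=max(cv2.findContours(m['mask'].astype(np.uint8),0,1)[0],key=cv2.contourArea)[:,0]
W=np.array([unproj('top',q,.052)[:2] for q in c]); r=cv2.minAreaRect((W*1000).astype(np.float32)); print('top rim',r)
a=cv2.imread('pics/t1.png')
from scipy.optimize import least_squares
s1=np.load('s_w1.npy',allow_pickle=True).item()
E
```

```text
band tool [-0.032  -0.0001 -0.0665]
0.7 [247.2, 175.1, 62.3, 49.7]
top rim ((562.5711669921875, -132.62144470214844), (128.44776916503906, 167.20655822753906), 15.249378204345703)
```

send_rows(
  delta_pos=[
    [-1, 0, -0.5],
    [-2.5, 0, -1],
    [-4, -2, -1],
    [-5, -4.5, -0.5],
    [-5, -7.5, 0.5],
    [-5, -10.5, 2],
    [-5, -13.5, 4],
    [-5, -16.5, 6],
    [-5, -19.5, 8],
    [-5, -22.5, 9.5],
    [-5, -25, 10.5],
    [-5, -27.5, 11.2],
  ],
  angular=[
    [0, 0, 0],
    [0, 0, 0],
    [0, 0, 0],
    [3, 0, 0],
    [9, 0, 0],
    [16, 0, 0],
    [23, 0, 0],
    [31, 0, 0],
    [39, 0, 0],
    [47, 0, 0],
    [55, 0, 0],
    [62, 0, 0],
  ],
  jaw=[25, 25, 25, 25, 25, 25, 25, 25, 25, 25, 25, 25],
)

```text
clock: 14.2
tcp_pos: [0.5694, -0.1505, 0.1059]
orientation: [0.987, 1.335, -0.984]
ft_force: [-0.3, 0.2, -1.1]
grip_width: 0.318
```

send_rows(
  delta_pos=[
    [0, 0, 0],
    [0, 0, 0],
    [0, 0, 0],
  ],
  angular=[
    [0, 0, 0],
    [0, 0, 0],
    [0, 0, 0],
  ],
  jaw=[25, 25, 25],
)

```text
clock: 14.5
tcp_pos: [0.5688, -0.1473, 0.1049]
orientation: [0.981, 1.341, -0.978]
ft_force: [-0.6, 0.7, -0.6]
grip_width: 0.322
```

```bash
python3 - <<'E'
from h import *
s=st(); print({k:np.round(s[k],4) for k in('clock','tcp_pos','ft_force','grip_width','orientation','q')}); print(R.from_rotvec(s['orientation']).as_matrix().round(4))
a=grab_frame('wrist'); cv2.imwrite('pics/w6.png',cv2.resize(cv2.cvtColor(a,cv2.COLOR_RGB2BGR),None,fx=1.5,fy=1.5,interpolation=3)); np.save('s_w6.npy',s,allow_pickle=True)
E
```

```text
{'clock': np.float64(14.5), 'tcp_pos': array([ 0.5688, -0.1473,  0.1049]), 'ft_force': array([-0.6338,  0.663 , -0.5873]), 'grip_width': np.float64(0.3223), 'orientation': array([ 0.9806,  1.3406, -0.9776]), 'q': array([ 0.0315,  0.6653,  0.3007,  1.7443, -0.2681,  0.7726,  0.7737])}
[[ 3.000e-04  9.528e-01  3.037e-01]
 [ 2.100e-03  3.037e-01 -9.528e-01]
 [-1.000e+00  9.000e-04 -1.900e-03]]
```

View pics/w6.png

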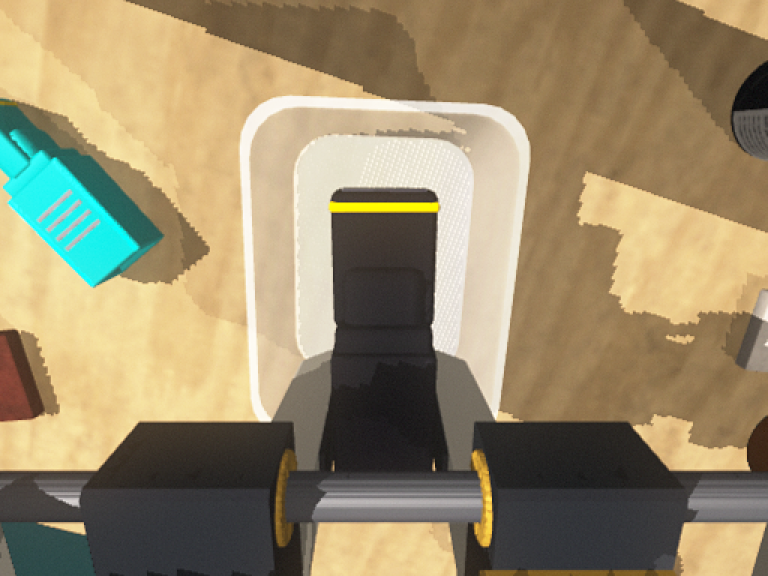

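```bash
python3 - <<'E'
from h import *
s=np.load('s_w6.npy',allow_pickle=True).item(); Rt=R.from_rotvec(s['orientation']).as_matrix()
for u,v in[(243,170),(528,170),(253,380),(503,380),(300,98),(480,105)]:
  p=unproj('wrist',(u/1.5,v/1.5),.052,s); print((u,v),'tool',(Rt.T@(p-s['tcp_pos'])).round(4))
E
```

```text
(243, 170) tool [ 0.0529 -0.0619 -0.0702]
(528, 170) tool [ 0.053   0.0624 -0.0701]
(253, 380) tool [ 0.0527 -0.0657  0.0316]
(503, 380) tool [0.0528 0.0589 0.0318]
(300, 98) tool [ 0.053  -0.0355 -0.0995]
(480, 105) tool [ 0.0531  0.0399 -0.0967]
```

The tub is well centred, about 2° of yaw and 2 mm off. I'll correct that and lower the nozzle.

send_rows(
  delta_pos=[
    [0, -0.2, 0],
    [2, -0.2, 0],
    [4, -0.2, 0],
    [5.5, -0.2, 0],
    [7, -0.2, 0],
    [8, -0.2, 0],
    [9, -0.2, 0],
    [9.4, -0.2, 0],
    [9.6, -0.2, 0],
    [9.6, -0.2, 0],
  ],
  angular=[
    [2, 0, 0],
    [2, 0, 0],
    [2, 0, 0],
    [2, 0, 0],
    [2, 0, 0],
    [2, 0, 0],
    [2, 0, 0],
    [2, 0, 0],
    [2, 0, 0],
    [2, 0, 0],
  ],
  jaw=[25, 25, 25, 25, 25, 25, 25, 25, 25, 25],
)

```text
clock: 15.55
tcp_pos: [0.567, -0.1503, 0.0085]
orientation: [1.008, 1.325, -1.008]
ft_force: [0.2, 0.3, -0.5]
grip_width: 0.322
```

send_rows(
  delta_pos=[
    [0.1, 0, 0],
    [0.2, 0, 0],
    [0.3, 0, 0],
    [0.4, 0, 0],
    [0.4, 0, 0],
  ],
  angular=[
    [0, 0, 0],
    [0, 0, 0],
    [0, 0, 0],
    [0, 0, 0],
    [0, 0, 0],
  ],
  jaw=[25, 25, 25, 25, 25],
)

```text
clock: 16.05
tcp_pos: [0.5668, -0.1502, 0.0043]
orientation: [1.008, 1.325, -1.008]
ft_force: [0.1, -0.5, -1.1]
grip_width: 0.317
```

send_rows(
  delta_pos=[
    [0.05, 0, 0],
    [0.1, 0, 0],
    [0.15, 0, 0],
    [0.2, 0, 0],
    [0.2, 0, 0],
  ],
  angular=[
    [0, 0, 0],
    [0, 0, 0],
    [0, 0, 0],
    [0, 0, 0],
    [0, 0, 0],
  ],
  jaw=[25, 25, 25, 25, 25],
)

```text
clock: 16.55
tcp_pos: [0.5668, -0.1503, 0.0024]
orientation: [1.008, 1.325, -1.008]
ft_force: [0.3, -0.3, -0.6]
grip_width: 0.322
```

Tips are at the floor, about 2.4 mm up. I'll open gently to 46 %, which is about 78 mm over the backs, then rise.

send_rows(
  delta_pos=[
    [0, 0, 0],
    [0, 0, 0],
    [0, 0, 0],
    [0, 0, 0],
    [0, 0, 0],
    [0, 0, 0],
    [0, 0, 0],
    [0, 0, 0],
  ],
  angular=[
    [0, 0, 0],
    [0, 0, 0],
    [0, 0, 0],
    [0, 0, 0],
    [0, 0, 0],
    [0, 0, 0],
    [0, 0, 0],
    [0, 0, 0],
  ],
  jaw=[32, 33, 35, 38, 42, 46, 46, 46],
)

```text
clock: 17.35
tcp_pos: [0.5666, -0.1504, 0.0024]
orientation: [1.008, 1.325, -1.008]
ft_force: [-1.7, -0.2, 1.4]
grip_width: 0.459
```

send_rows(
  delta_pos=[
    [-0.5, 0, 0],
    [-1.5, 0, 0],
    [-3, 0, 0],
    [-5, 0, 0],
    [-8, 0, 0],
    [-11, 0, 0],
    [-14, 0, 0],
    [-16, 0, 0],
    [-16, 0, 0],
    [-16, 0, 0],
  ],
  angular=[
    [0, 0, 0],
    [0, 0, 0],
    [0, 0, 0],
    [0, 0, 0],
    [0, 0, 0],
    [0, 0, 0],
    [0, 0, 0],
    [0, 0, 0],
    [0, 0, 0],
    [0, 0, 0],
  ],
  jaw=[46, 46, 46, 46, 46, 46, 46, 46, 46, 46],
)

```text
clock: 18.35
tcp_pos: [0.5669, -0.1501, 0.1631]
orientation: [1.008, 1.324, -1.007]
ft_force: [-0.3, -0.2, -0.3]
grip_width: 0.459
```

```bash
python3 - <<'E'
from h import *
s=st(); print({k:np.round(s[k],4) for k in('clock','tcp_pos','ft_force','grip_width')})
a=grab_frame('wrist'); b=grab_frame('scene')
cv2.imwrite('pics/f.png',cv2.cvtColor(np.vstack([cv2.resize(a,(440,330)),cv2.resize(b[100:300,130:400],(440,326-60))]),cv2.COLOR_RGB2BGR))
E
```

```text
{'clock': np.float64(18.35), 'tcp_pos': array([ 0.5669, -0.1501,  0.1631]), 'ft_force': array([-0.2846, -0.1705, -0.3157]), 'grip_width': np.float64(0.459)}
```

View pics/f.png

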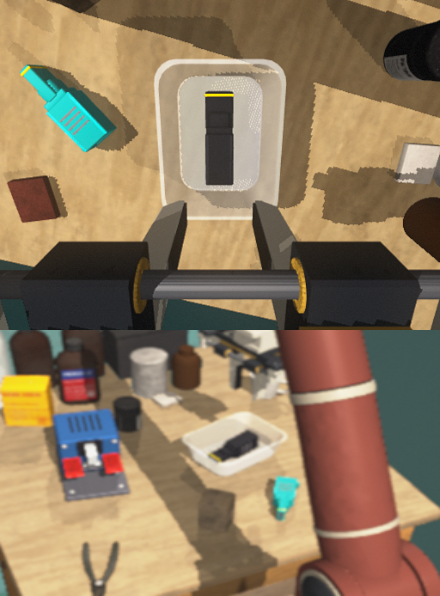

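The nozzle lies on the tub floor, near the middle and lengthwise, at about (219,138) in the wrist view. The gripper is empty and clear, and the spigot is bare.

```bash
python3 -c "
from bench import job; print(job.job_done())"
```

```text
the job is handed in; nothing more can be done
None
```

The black nozzle is off its spigot and lying flat in the clear tub, and I handed the job in at about 18 s of the 48 s allowed. The interface gives no verdict, so these are my own checks.

- **Pressing the bar:** I felt the plate tops at about 62 mm. I pressed them about 7.5 mm down, with no more than 10.1 N in any reading.
- **Drawing the nozzle off:** Total wrist pull stayed under 7 N. It stuck at first from friction, with the commanded pull well ahead of the actual movement, then slid freely. While the nozzle was inside its first 10 mm, the wrist's upward force dipped to about 6.9 N at two readings. That is below the advised 8.5 N, but by position the bar stayed about 7 mm down, past the 5 mm where the catch clears.
- **Laying it down:** I lowered it until the fingertips were at the tub floor (TCP 2.4 mm up), then opened the jaws gently. The nozzle was still 2 to 5 mm up when released, so it settled that last bit.
- **Last pictures:** The nozzle is near the middle of the tub, lengthwise and lying flat. The tub is upright, the spigot is bare, and the gripper is 16 cm above with forces near zero.
- **Bystanders:** My path stayed clear of the jar, block and mug, and the jar and block look unmoved. I did not measure their positions again, and the mug was not in the final pictures.
- **Estimates that disagreed:** The tub's yaw came out as 15°, 18° and 23° from different estimates. A closer wrist view settled it to within about 2° before I lowered the nozzle.

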